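# Lock a rack of blood tubes on the shaker under its retaining bar

### The job

Stand the rack of capped blood tubes squarely in the middle of the rubber mat on the shaker, between its two forked posts, setting it down gently and keeping it upright all the while. Then gently lay the longer of the two retaining bars, black grip upwards, across both posts over the tubes, level and resting fully down in both forks, with its ends sticking out equally. Leave the shorter bar in its tray and do not disturb the jar, the carton, the bottle or the pipette stand.

Things in the scene. Friction and masses are not known exactly. Their poses are not given: they have to be found in the camera images.
- deck: Fixed white tube shaker, 120 (x) by 230 (y) by 43 mm, black rubber mat on top, two aluminium posts at y = +-75 mm, 22 mm thick along y, 46 wide along x (gap between them 128 mm). Each ends in an upward-open fork; its slot runs along y, 30 mm wide at its flat floor, flaring to 40 at the top, tips at x = +-30 mm, 154 mm above the bench. Origin: centre of underside, z up
- mat (a point): Centre of the top face of the rubber mat (72 mm along x by 126 mm along y), 45 mm above the bench; axes as the shaker's.
- saddle (a point): Point midway between the two fork floors, at their height (131 mm above the bench, 86 mm above the mat); axes as the shaker's.
- rack: White plastic rack full of ten purple-capped tubes (one solid piece), 0.4 kg: flat-sided body 48 (x) by 110 (y) by 55 mm high, caps reach 80 mm above its underside within x = +-19, y = +-49 mm. Origin: centre of underside; z up, y along its length. Either way round is the same; take it across its 48 mm width
- long_bar: Longer retaining bar, 0.18 kg: flat aluminium, 22 (x) by 200 (y) by 10 mm thick, with a black upright grip rib in its middle, 14 (x) by 60 mm (y), its top 40 mm above the bar's underside. Origin: centre of underside; z up through the rib, y along its length; either way round is the same. Starts lying in the tray
- short_bar: Shorter retaining bar, same section and same grip rib as the longer one but only 130 mm long: too short for the posts. Lies in the tray beside the longer one, the two ribs about 70 mm apart. Origin and axes as the longer bar's. To be left there.
- tray: Shallow steel tray fixed to the bench, 140 mm (x) by 220 mm (y), walls 4 mm thick and 12 mm high, floor 4 mm thick. Origin: centre of its underside; z up. The bars lie in it along y, one at x about +35 mm and the other at x about -35 mm; which is which varies.
- jar: Low specimen jar, 54 mm across, 70 mm high, standing near one end of the rack's first place. Origin: centre of its underside. Bystander.
- carton: Small cardboard carton 50 mm (x) by 80 mm (y) by 45 mm high, standing beside the rack's first place, about 40 mm from its side. Origin: centre of its underside. Bystander.
- bottle: Amber reagent bottle, 70 mm across, 190 mm high. Origin: centre of its underside. Bystander.
- stand: Pipette stand fixed to the bench, about 86 mm across, 242 mm high. Origin: centre of its underside. Bystander.

How it is judged (in metres and radians):
On the way, in this order (a step that is already met when the one before it is completed fails the run):
1. the tube rack stands squarely on the mat between the posts (x of rack in the frame of mat between -0.01 and 0.01 m and y of rack in the frame of mat between -0.01 and 0.01 m and z of rack in the frame of mat between -0.004 and 0.004 m and angle between the y axis of rack and the y axis of deck, either way round below 0.12 rad and angle between rack's own z axis and vertical below 0.06 rad and linear speed of rack below 0.02 m/s), for 0.2 s.
2. the longer bar lies down in both forks over the rack (x of long_bar in the frame of saddle between -0.007 and 0.007 m and y of long_bar in the frame of saddle between -0.012 and 0.012 m and z of long_bar in the frame of saddle between -0.004 and 0.004 m and angle between the y axis of long_bar and the y axis of deck, either way round below 0.08 rad and angle between long_bar's own z axis and vertical below 0.06 rad and linear speed of long_bar below 0.02 m/s), for 0.2 s.
At the end, for the whole second after the job is handed in: At rest: rack upright on the mat, centred within 10 mm, square within 7 degrees; longer bar rib up, level within 3 degrees, underside within 4 mm of the fork floors, within 7 mm sideways and 12 mm lengthwise of centre, in line within 4.5 degrees. Either way round (all of step 1 and all of step 2); the robot touches nothing.
It fails at once if the tube rack tipped more than 23 degrees (angle between rack's own z axis and vertical above 0.4 rad).
It fails at once if the tube rack dropped on the shaker instead of set down gently (linear speed of rack above 0.4 m/s and z of rack in the frame of mat below 0.025 m and horizontal distance between rack and mat below 0.06 m).
It fails at once if the longer bar dropped on the posts instead of laid down gently (linear speed of long_bar above 0.4 m/s and z of long_bar in the frame of saddle below 0.025 m and horizontal distance between long_bar and saddle below 0.06 m).
It fails at once if the shorter bar, jar, carton or bottle moved more than 30 mm (distance of any of short_bar, jar, carton, bottle from where it was at the start of the episode above 0.03 m).
It fails at once if the pipette stand struck (over 15 N) (contact force between stand and the arm above 15 N or contact force between stand and the fingers above 15 N or contact force between stand and rack above 15 N or contact force between stand and long_bar above 15 N).
It also fails if it takes over 66 s, if anything falls off the work surface, if the arm or the gripper's body presses on something with over 40 N, if the wrist force passes 120 N, or if a joint passes its speed limit or range.

### The arm

A 6-joint arm with a two-finger parallel gripper is mounted at the origin on the work surface. World frame = base frame: x ahead of the robot, y to its left, z up, the work surface at z = 0. Lengths are in mm, angles in degrees, forces in N, time in s.
With the tool pointing down it reaches from about 350 to 850 mm from the base axis. Payload 8.1 kg.
Tool frame: the origin (TCP) lies on the centre line of the jaws, within the pads' length; the fingertips stand 19 mm ahead of it and the grasp point (between the pads) is the TCP; z points along the fingers, y is the line along which they close (so a half turn about z gives the same grasp; the last joint's range is limited). The gripper opens to 85 mm and grips with 20 to 120 N. Pads are 22 mm wide; open, the fingers measure 114 mm over their backs; the gripper's body (76 mm by 85 mm) begins 54 mm behind the grasp point. The pads swing forward as they close: fully open they stand 13 mm farther back than shut.
Start: joints at [69.362, 7.471, 85.268, -0, 87.261, -4.893], TCP at [162.791, 577.499, 250.292] pointing down, gripper open.
Joint ranges: [-169.43, 169.43], [-51.17, 129.36], [1.28, 143.12], [-76.62, 256.62], [0, 156.53], [-152.29, 152.29]. Speed limits (degrees/s): [136.94, 136.94, 159.86, 180, 180, 180].

### API

Orientations are given as [roll, pitch, yaw] about the fixed x, y, z axes, in that order (R = Rz(yaw) Ry(pitch) Rx(roll)).
In Python, from bench import r gives the robot as it stands. The module is installed in compiled form; this text tells all that it offers.
- The arm moves only by the tool servo_tool, never from a script. Its arguments are lists of equal length, an entry for each row: "fingers": the finger opening in m, from 0 to 0.0854; "linear": the shift along the tool's x, y, z in m, a list of three; "rotation": the turn, a rotation vector about the tool's x, y, z in degrees, a list of three. A call has 1 to 10 rows; each row is the pose to reach, as a shift and turn from the pose commanded when the call began, along the tool's axes at that moment; what a row does not reach only later rows make up. A row lasts 1/10 s, in which the tool goes at most 50 mm and 8.59 degrees, less where a joint would pass 70% of its speed; a pose out of reach is approached as far as the arm can. A call with a gripper value outside its range is refused whole. The fingers move at their own pace and stop on an object; "force" is the grip in N (left out, the last holds). Time passes only in rows, so rows that repeat a pose let the fingers close. It gives the time, the measured TCP pose, the force, the opening and the grip force at its end, in the units of the state.
- r.sense(): the state, without advancing time (a new reading comes with each control period).
- r.snapshot(name): name is "scene" or "top" or "wrist"; returns a dict with "frame" (480x640x3 uint8, red, green, blue), "fx", "fy", "cx", "cy" (pixels), "camera_from_world" (4x4, takes a point from world to camera coordinates). Camera axes: x right, y up, looking along -z (the intrinsics and any distortion apply to the point x, -y, -z); pixel columns grow to the right and rows downward; lengths in mm; the calibration is good to about 2 mm. A picture is of the moment at which its call begins. There is no depth.
- r.hand_in(): hands the job in; it is judged then, once.
The state is a dict: "time": time; "joint_pos": joint angles; "qd": joint speeds; "joint_efforts": joint torques, N m; "tool_pos": TCP position; "tcp_rot": TCP orientation; "ft_force": force on the tool from outside, world axes, zero at the start; "wrist_torque": the same for the moment, N m; "finger_gap": finger opening in mm; "grip_force": force on a finger pad.
Only numpy, scipy, OpenCV 4.12 (cv2) and the standard library are available. Lean on these libraries where they do the work, as an engineer would, in place of code of your own. Each camera call takes 0.05 s, during which the arm holds its last target. There are 200 camera calls.

## Working session

There is one attempt and no reset: what is moved stays moved. The work goes in short steps, Python scripts to look and compute and a tool call to move; the robot and the scene stay as the last step left them, time stands still between calls to the robot, and variables do not carry over. Pictures are saved under pics/ and viewed, at most 12 in all, crops included, and the job is handed in when it is done.

Besides the shell and the picture viewer there is one more tool, called after "Call:" by a JSON object that holds its "op" and its "data". servo_tool: Moves the arm, as the interface text tells. Its arguments: {"type":"object","properties":{"fingers":{"type":"array","items":{"type":"number"}},"linear":{"type":"array","items":{"type":"array","items":{"type":"number"}}},"rotation":{"type":"array","items":{"type":"array","items":{"type":"number"}}},"force":{"type":"number"}},"required":["fingers","linear","rotation"]}

```bash
mkdir -p pics; cat > h.py <<'E'
import numpy as np, cv2
from bench import r
def snap(n,f=None):
    s=r.snapshot(n)
    if f: cv2.imwrite('pics/'+f,cv2.cvtColor(s['frame'],cv2.COLOR_RGB2BGR))
    np.savez('pics/'+n+'.npz',**s); return s
def px2w(s,u,v,z):
    T=np.array(s['camera_from_world']); d=np.array([(u-s['cx'])/s['fx'],-(v-s['cy'])/s['fy'],-1])
    R=T[:3,:3]; c=-R.T@T[:3,3]; d=R.T@d; return c+d*(z-c[2])/d[2]
def w2px(s,p):
    T=np.array(s['camera_from_world']); q=T[:3,:3]@np.array(p)+T[:3,3]
    return np.array([s['cx']+s['fx']*q[0]/-q[2], s['cy']-s['fy']*q[1]/-q[2]])
E
python3 - <<'E'
from h import *
for n in("top","scene"):
    s=snap(n,n+'0.png'); T=np.array(s['camera_from_world']); print(n,s['fx'],s['cx'],s['cy'],-T[:3,:3].T@T[:3,3], [k for k in s])
print(r.sense())
E
```

```text
top 600.6595430556099 312.57328190800183 238.63908074785624 [ 316.91102058   35.10907044 1717.89007134] ['frame', 'fx', 'fy', 'cx', 'cy', 'camera_from_world']
scene 559.3350918887874 322.84303540313596 239.72467073362714 [1343.56247262  120.29602482 1122.88397996] ['frame', 'fx', 'fy', 'cx', 'cy', 'camera_from_world']
{'time': 0.1, 'joint_pos': array([ 6.93616637e+01,  7.51203521e+00,  8.53218847e+01,  4.93837784e-04,
        8.72611262e+01, -4.89264045e+00]), 'qd': array([ 0.00685598, -0.05656838, -0.19643532, -0.05010551, -0.03542815,
        0.03412848]), 'joint_efforts': array([ 1.62132048e-03, -5.70954323e+01, -5.01938367e+01, -1.33520987e-05,
        8.14888015e-03, -8.93597836e-07]), 'tool_pos': array([162.6325719 , 577.06939263, 249.34729343]), 'tcp_rot': array([-1.79905342e+02, -8.59780916e-03,  1.64254273e+02]), 'ft_force': array([ 0.55477094, -0.14941708,  0.2237904 ]), 'wrist_torque': array([-0.01687133,  0.0151293 , -0.00103415]), 'grip_force': 0.0, 'finger_gap': 85.39162524495589}
```

View pics/top0.png

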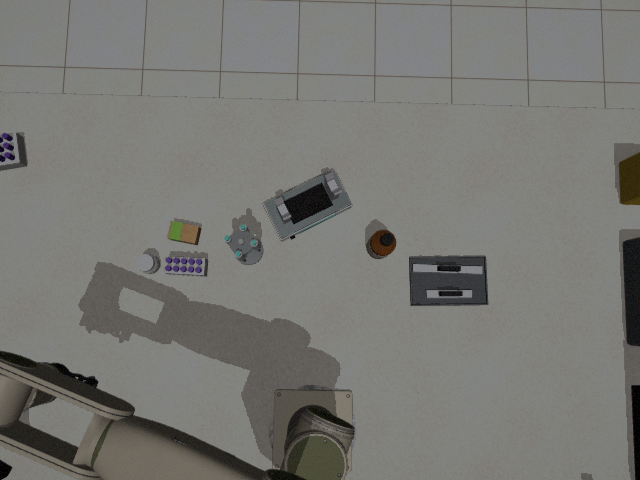

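View pics/scene0.png

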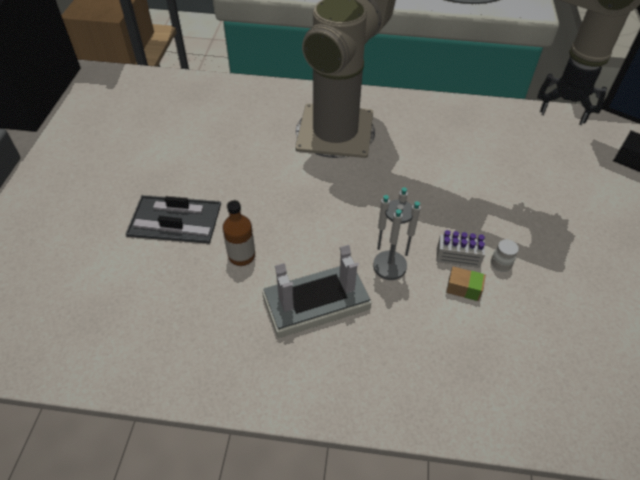

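The top view shows the rack (~186,264), jar (149,263), carton (184,232), stand (243,243), shaker (308,204), bottle (382,242) and tray (448,281). The long bar is the upper one, at row 268. I'll measure these by segmentation.

```bash
python3 - <<'E'
from h import *
s=dict(np.load('pics/top.npz')); f=s['frame']; hsv=cv2.cvtColor(f,cv2.COLOR_RGB2HSV)
def comp(mask,box,n,mn=15):
    x0,y0,x1,y1=box; m=np.zeros(mask.shape,np.uint8); m[y0:y1,x0:x1]=mask[y0:y1,x0:x1]
    k,l,st,c=cv2.connectedComponentsWithStats(m)
    for i in range(1,k):
        if st[i,4]>=mn:
            pts=np.argwhere(l==i)[:,::-1].astype(np.float32); print(n,st[i,4],c[i].round(1),[np.round(a,1) for a in cv2.minAreaRect(pts)])
H,S,V=[hsv[...,i].astype(int) for i in range(3)]
pm=((H>115)&(H<150)&(S>90)).astype(np.uint8); comp(pm,(155,245,215,285),'cap',4)
v,u=np.nonzero(pm[245:285,155:215]); u=u+155.;v=v+245.
hull=cv2.minAreaRect(np.stack([u,v],1).astype(np.float32)); print('capsrect',hull)
print('caps world',px2w(s,hull[0][0],hull[0][1],80).round(1), px2w(s,u.mean(),v.mean(),80).round(1))
comp(((V<45)).astype(np.uint8),(262,165,355,245),'mat')
comp((V>170).astype(np.uint8),(405,250,492,310),'bar'); comp((V<45).astype(np.uint8),(405,250,492,310),'rib')
for n,u,v,z in[('mat',308,203.5,45),('jar',149,263,70),('carton',184,232,45),('standbase',246,245,0),('bottle',387,238,190),('bar',448,268.5,14),('shortbar',449.5,294,14)]: print(n,px2w(s,u,v,z).round(0))
a=cv2.resize(f[160:310,130:330],None,fx=4,fy=4,interpolation=cv2.INTER_CUBIC); cv2.imwrite('pics/c1.png',a[...,::-1])
E
```

```text
cap 28 [168.4 259.8] [array([168.5, 259.5]), array([5., 5.]), np.float64(90.0)]
cap 26 [176.  260.3] [array([175.9, 260.3]), array([4.9, 4.9]), np.float64(63.4)]
cap 26 [183.5 260.7] [array([183.5, 260.5]), array([5.7, 4.2]), np.float64(45.0)]
cap 25 [191. 261.] [array([191., 261.]), array([5.7, 4.2]), np.float64(45.0)]
cap 26 [198.5 261.3] [array([198.5, 261.5]), array([5.7, 4.2]), np.float64(45.0)]
cap 25 [167.6 267.9] [array([167.5, 268. ]), array([4., 5.]), np.float64(90.0)]
cap 24 [175.3 268.1] [array([175.5, 268. ]), array([4., 5.]), np.float64(90.0)]
cap 26 [182.7 268.7] [array([183. , 268.5]), array([4.9, 4.9]), np.float64(45.0)]
cap 24 [190.3 269.1] [array([190.5, 269. ]), array([4., 5.]), np.float64(90.0)]
cap 26 [197.8 269.5] [array([197.8, 269.4]), array([5.4, 4.5]), np.float64(26.6)]
capsrect ((183.0310821533203, 264.5181579589844), (35.66777801513672, 13.069602012634277), 3.6913864612579346)
caps world [443.8 365.5  80. ] [443.8 365.5  80. ]
mat 1060 [307.8 202.9] [array([307.4, 203.3]), array([25. , 44.3]), np.float64(63.4)]
rib 75 [481.6 287.2] [array([474.5, 280. ]), array([46., 23.]), np.float64(90.0)]
rib 166 [447.8 266.5] [array([447.5, 266. ]), array([23.4,  9. ]), np.float64(3.2)]
rib 65 [451.6 288.1] [array([454.5, 287.5]), array([31.,  3.]), np.float64(0.0)]
rib 96 [450.  293.4] [array([450., 293.]), array([ 4., 22.]), np.float64(90.0)]
mat [627.  29.  45.]
jar [447. 461.  70.]
carton [538. 374.  45.]
standbase [510. 204.   0.]
bottle [ 515. -176.  190.]
bar [ 454. -375.   14.]
shortbar [ 382. -378.   14.]
```

View pics/c1.png

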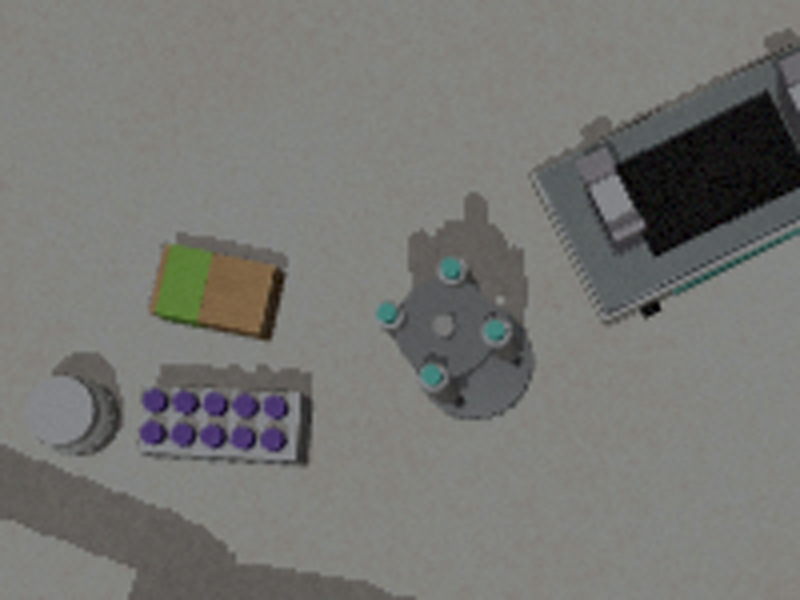

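```bash
python3 - <<'E'
from h import *
s=dict(np.load('pics/top.npz')); f=s['frame']
t=[(168.4,259.8),(176,260.3),(183.5,260.7),(191,261),(198.5,261.3)];b=[(167.6,267.9),(175.3,268.1),(182.7,268.7),(190.3,269.1),(197.8,269.5)]
for q in(t,b):
    P=np.array([px2w(s,*p,80)[:2] for p in q]); d=np.polyfit(P[:,1],P[:,0],1)[0]; print('rack y angle',np.degrees(np.arctan2(1,d)))
m=np.zeros((480,640),np.uint8); m[165:245,262:355]=(f.max(2)<45)[165:245,262:355]
k,l,st,c=cv2.connectedComponentsWithStats(m); i=1+np.argmax(st[1:,4]); q=np.argwhere(l==i)
P=np.array([px2w(s,u,v,45)[:2] for v,u in q]); w,V=np.linalg.eigh(np.cov(P.T)); a=V[:,1]; print('mat',P.mean(0),np.degrees(np.arctan2(a[1],a[0]))%180, 12**.5*w**.5)
# move to above rack
st=r.sense(); p=st['tool_pos']; y=np.radians(st['tcp_rot'][2]); d=np.array([443.8,365.5,230])-p
print('lin',d[0]*np.cos(y)+d[1]*np.sin(y), d[0]*np.sin(y)-d[1]*np.cos(y), -d[2])
E
```

```text
rack y angle 88.4159508449322
rack y angle 88.03927088853864
mat [628.73041721  29.11524435] 118.60218932744343 [ 70.94744787 122.00769221]
lin -328.03005939643475 -127.3303210404453 19.347293431236608
```

Call:
{"op": "servo_tool", "data": {"fingers": [0.068, 0.068, 0.068, 0.068, 0.068, 0.068, 0.068, 0.068, 0.068, 0.068], "linear": [[-0.03, -0.012, 0], [-0.07, -0.027, 0], [-0.11, -0.043, 0], [-0.15, -0.058, 0], [-0.19, -0.074, 0], [-0.23, -0.089, 0], [-0.265, -0.103, 0], [-0.295, -0.115, 0], [-0.315, -0.122, 0], [-0.328, -0.127, 0]], "rotation": [[0, 0, 7], [0, 0, 15], [0, 0, 23], [0, 0, 31], [0, 0, 39], [0, 0, 47], [0, 0, 55], [0, 0, 63], [0, 0, 70], [0, 0, 76]]}}

```text
time: 1.1
tool_pos: [445.2, 364.7, 249.7]
tcp_rot: [-180.0, 0.0, 87.9]
ft_force: [-1.2, 1.3, 0.3]
finger_gap: 67.8
grip_force: 0.0
```

Call:
{"op": "servo_tool", "data": {"fingers": [0.068, 0.068, 0.068], "linear": [[0, 0, 0], [0, 0, 0], [0, 0, 0]], "rotation": [[0, 0, 0], [0, 0, 0], [0, 0, 0]]}}

```text
time: 1.4
tool_pos: [443.2, 366.8, 250.1]
tcp_rot: [-180.0, 0.0, 88.4]
ft_force: [0.2, -0.1, -0.7]
finger_gap: 68.1
grip_force: 0.0
```

```bash
python3 - <<'E'
from h import *
s=snap("wrist","w1.png"); st=r.sense(); print(st['time'],st['tool_pos'],st['tcp_rot'])
T=s['camera_from_world'];print(-T[:3,:3].T@T[:3,3],w2px(s,(443.8,365.5,80)))
f=s['frame'];hsv=cv2.cvtColor(f,cv2.COLOR_RGB2HSV); H,S,V=[hsv[...,i].astype(int) for i in range(3)]
m=((H>115)&(H<150)&(S>90)).astype(np.uint8);k,l,q,c=cv2.connectedComponentsWithStats(m)
for i in range(1,k):
    if q[i,4]>100: print(q[i],c[i].round(1),px2w(s,*c[i],80).round(1))
E
```

```text
1.45 [443.21735258 366.89621292 250.15314236] [-1.79977826e+02 -9.22079433e-04  8.84307204e+01]
[445.0822483  430.89729181 373.10129096] [330.3909339  216.46033747]
[307 154  20  20 302] [316.5 163.7] [434.7 405.   80. ]
[337 154  19  20 304] [346.  163.8] [456.2 404.4  80. ]
[308 181  19  21 303] [316.7 191.1] [434.2 385.   80. ]
[336 181  20  21 302] [345.4 191.2] [455.4 384.3  80. ]
[308 207  18  22 301] [316.7 217.5] [433.5 365.   80. ]
[336 208  19  21 308] [345.1 217.7] [454.9 364.2  80. ]
[308 233  18  46 631] [316.7 255.4] [432.4 335.   80. ]
[336 233  18  46 631] [344.4 255.5] [453.8 334.3  80. ]
```

View pics/w1.png

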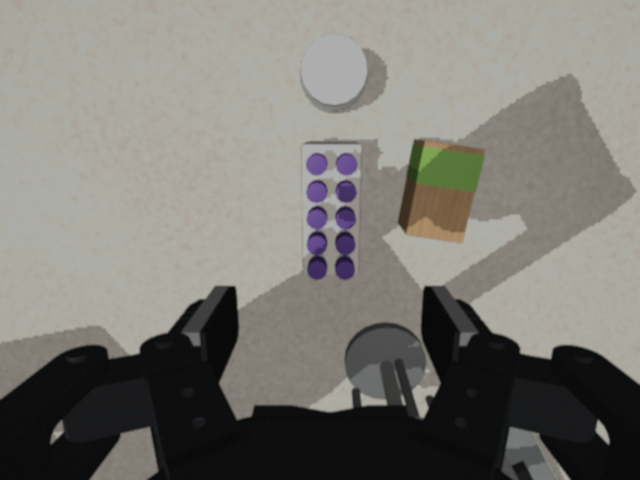

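The wrist view shows the rack centred (331,217), the jar (334,70) and the carton (443,190). The finger lanes on both sides of the rack are free, so I'm descending.

Call:
{"op": "servo_tool", "data": {"fingers": [0.068, 0.068, 0.068, 0.068, 0.068, 0.068, 0.068, 0.068, 0.068], "linear": [[-0.002, 0.001, 0.03], [-0.002, 0.001, 0.07], [-0.002, 0.001, 0.11], [-0.002, 0.001, 0.145], [-0.002, 0.001, 0.175], [-0.002, 0.001, 0.195], [-0.002, 0.001, 0.207], [-0.002, 0.001, 0.212], [-0.002, 0.001, 0.212]], "rotation": [[0, 0, 0], [0, 0, 0], [0, 0, 0], [0, 0, 0], [0, 0, 0], [0, 0, 0], [0, 0, 0], [0, 0, 0], [0, 0, 0]]}}

```text
time: 2.35
tool_pos: [444.7, 364.5, 38.3]
tcp_rot: [-180.0, 0.0, 88.3]
ft_force: [-0.9, 0.6, -0.2]
finger_gap: 68.1
grip_force: 0.0
```

Call:
{"op": "servo_tool", "data": {"fingers": [0.058, 0.05, 0.044, 0.04, 0.04, 0.04, 0.04, 0.04], "linear": [[0, 0, 0], [0, 0, 0], [0, 0, 0], [0, 0, 0], [0, 0, 0], [0, 0, 0], [0, 0, 0], [0, 0, 0]], "rotation": [[0, 0, 0], [0, 0, 0], [0, 0, 0], [0, 0, 0], [0, 0, 0], [0, 0, 0], [0, 0, 0], [0, 0, 0]], "force": 50}}

```text
time: 3.15
tool_pos: [445.8, 365.0, 39.9]
tcp_rot: [179.9, -0.1, 88.3]
ft_force: [-1.9, 0.1, 5.4]
finger_gap: 47.2
grip_force: 53.5
```

Gripped at 47.2 mm (the rack is 48 mm wide). Lifting.

Call:
{"op": "servo_tool", "data": {"fingers": [0.04, 0.04, 0.04, 0.04, 0.04, 0.04, 0.04, 0.04, 0.04, 0.04], "linear": [[0, 0, -0.01], [0, 0, -0.03], [0, 0, -0.06], [0, 0, -0.1], [0, 0, -0.145], [0, 0, -0.19], [0, 0, -0.23], [0, 0, -0.265], [0, 0, -0.29], [0, 0, -0.3]], "rotation": [[0, 0, 0], [0, 0, 0], [0, 0, 0], [0, 0, 0], [0, 0, 0], [0, 0, 0], [0, 0, 0], [0, 0, 0], [0, 0, 0], [0, 0, 0]]}}

```text
time: 4.15
tool_pos: [445.6, 364.5, 342.2]
tcp_rot: [179.8, -0.2, 88.2]
ft_force: [0.9, 0.3, -3.8]
finger_gap: 47.2
grip_force: 52.7
```

Call:
{"op": "servo_tool", "data": {"fingers": [0.04, 0.04], "linear": [[0, 0, 0], [0, 0, 0]], "rotation": [[0, 0, 0], [0, 0, 0]]}}

```text
time: 4.35
tool_pos: [444.5, 363.9, 336.4]
tcp_rot: [-179.9, 0.1, 88.3]
ft_force: [0.8, -0.5, -4.4]
finger_gap: 47.6
grip_force: 52.7
```

```bash
cat >> h.py <<'E'
def go(x,y,z,yaw):
    st=r.sense(); p=st['tool_pos']; a=np.radians(st['tcp_rot'][2]); d=np.array([x,y,z])-p
    print('t',st['time'],p.round(1),st['tcp_rot'].round(2),'gap',round(st['finger_gap'],1),'f',st['ft_force'].round(1))
    print('lin',np.round([d[0]*np.cos(a)+d[1]*np.sin(a), d[0]*np.sin(a)-d[1]*np.cos(a), -d[2]],1),'rot',round(st['tcp_rot'][2]-yaw,2))
E
python3 -c "
from h import *
go(628.5,29,340,118.6)
s=r.snapshot('wrist');print(w2px(s,(628.5,29,45)))"
```

```text
t 4.35 [444.5 363.9 336.4] [-1.7988e+02  9.0000e-02  8.8250e+01] gap 47.6 f [ 0.8 -0.5 -4.4]
lin [-329.1  194.1   -3.6] rot -30.35
[484.18926259 449.59682666]
```

```bash
python3 -c "
from h import *
go(532,-24,340,118.6)"
```

```text
t 4.4 [444.3 363.7 335.8] [-1.7983e+02  1.3000e-01  8.8250e+01] gap 47.7 f [-0.8 -0.9 -5. ]
lin [-384.9   99.5   -4.2] rot -30.35
```

Call:
{"op": "servo_tool", "data": {"fingers": [0.04, 0.04, 0.04, 0.04, 0.04, 0.04, 0.04, 0.04, 0.04, 0.04], "linear": [[-0.008, 0.002, 0], [-0.025, 0.006, 0], [-0.05, 0.013, 0], [-0.085, 0.022, 0], [-0.125, 0.032, 0], [-0.165, 0.043, 0], [-0.205, 0.053, 0], [-0.245, 0.063, 0], [-0.285, 0.074, 0], [-0.32, 0.083, 0]], "rotation": [[0, 0, -1], [0, 0, -3], [0, 0, -6], [0, 0, -9], [0, 0, -12], [0, 0, -15], [0, 0, -18], [0, 0, -22], [0, 0, -26], [0, 0, -30.3]]}}

```text
time: 5.4
tool_pos: [517.6, 39.8, 336.0]
tcp_rot: [-179.8, -0.1, 118.7]
ft_force: [0.8, -0.2, -3.7]
finger_gap: 47.2
grip_force: 52.6
```

```bash
python3 -c "
from h import *
go(532,-24,340,118.6)"
```

```text
t 5.4 [517.6  39.8 336. ] [-1.7982e+02 -8.0000e-02  1.1869e+02] gap 47.2 f [ 0.8 -0.2 -3.7]
lin [-62.9 -18.   -4. ] rot 0.09
```

Call:
{"op": "servo_tool", "data": {"fingers": [0.04, 0.04, 0.04, 0.04, 0.04, 0.04], "linear": [[-0.025, -0.007, 0], [-0.045, -0.013, 0], [-0.057, -0.017, 0], [-0.062, -0.018, 0], [-0.062, -0.018, 0], [-0.062, -0.018, 0]], "rotation": [[0, 0, 0], [0, 0, 0], [0, 0, 0], [0, 0, 0], [0, 0, 0], [0, 0, 0]]}}

```text
time: 6.0
tool_pos: [531.8, -20.3, 337.9]
tcp_rot: [-180.0, -0.0, 118.6]
ft_force: [0.5, -0.2, -3.3]
finger_gap: 46.8
grip_force: 52.6
```

```bash
python3 -c "
from h import *
s=snap('wrist','w2.png'); go(628.5,29,340,118.6); print(w2px(s,(628.5,29,45)))"
```

```text
t 6.05 [531.9 -20.2 338.1] [-1.8000e+02 -3.0000e-02  1.1862e+02] gap 47.4 f [ 0.1  0.7 -3.7]
lin [ -3.1 108.4  -1.9] rot 0.02
[433.23195362 192.94596061]
```

View pics/w2.png

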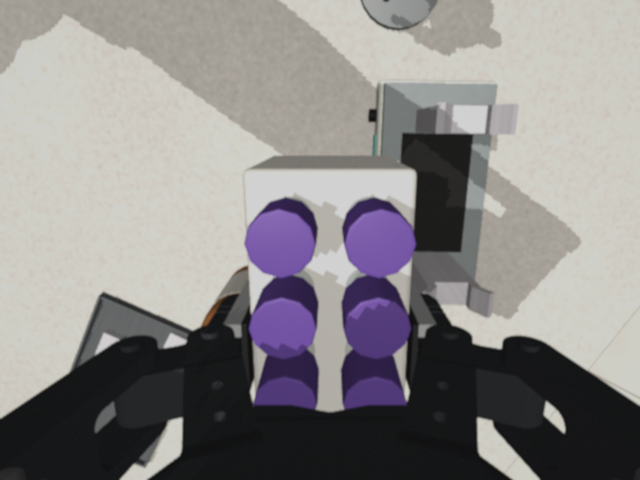

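```bash
python3 - <<'E'
from h import *
s=dict(np.load('pics/wrist.npz'))
cx,cy,a=628.5,29,np.radians(118.6); X=np.array([np.sin(a),-np.cos(a)]); Y=np.array([np.cos(a),np.sin(a)])
def D(x,y,z): return np.round(w2px(s,[*(np.array([cx,cy])+x*X+y*Y),z]),1)
for x,y in((-36,63),(36,63),(36,-63),(-36,-63)): print('mat',x,y,D(x,y,45))
for y in(75+11,75-11,-75+11,-75-11): print('floor',y,D(-15,y,131),D(15,y,131),'tips',D(-30,y,154),D(30,y,154))
for x,y in((-60,115),(60,115),(60,-115)): print('deck',D(x,y,43))
f=s['frame']; c=cv2.resize(f[70:330,360:560],None,fx=3,fy=3,interpolation=cv2.INTER_CUBIC)[:, :]; c=cv2.resize(c,None,fx=.75,fy=.75)
cv2.imwrite('pics/c2.png',c[...,::-1]); print(c.shape)
E
```

```text
mat -36 63 [401.8 131.1]
mat 36 63 [473.  131.1]
mat 36 -63 [462.3 250.2]
mat -36 -63 [396.4 250.2]
floor 86 [448.9 102.1] [487.  102.1] tips [437.5 100.2] [519.5 100.2]
floor 64 [446.8 130.9] [484.2 130.9] tips [435.4 131.2] [515.9 131.2]
floor -64 [435.8 280.3] [469.8 280.4] tips [424.9 290.7] [497.3 290.7]
floor -86 [434.1 303.3] [467.6 303.3] tips [423.3 314.9] [494.5 314.9]
deck [379.5  76.4]
deck [501.7  76.4]
deck [479.1 293.6]
(585, 450, 3)
```

View pics/c2.png

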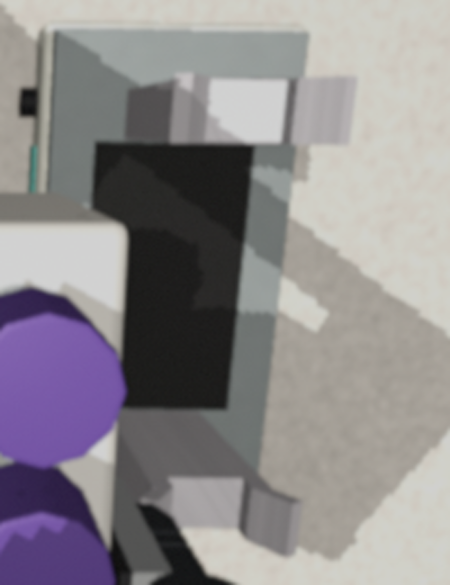

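The mat's corners appear at (402.7,133), (472,135) and (461,251), which is a shift of about -1.5 mm along deck y from the estimate. Centre is (629.2, 27.7).

Call:
{"op": "servo_tool", "data": {"fingers": [0.04, 0.04, 0.04, 0.04, 0.04, 0.04, 0.04, 0.04, 0.04], "linear": [[0, 0.01, 0], [-0.001, 0.03, 0], [-0.002, 0.055, 0.01], [-0.004, 0.08, 0.03], [-0.0045, 0.098, 0.05], [-0.0045, 0.108, 0.07], [-0.0045, 0.108, 0.08], [-0.0045, 0.108, 0.08], [-0.0045, 0.108, 0.08]], "rotation": [[0, 0, 0], [0, 0, 0], [0, 0, 0], [0, 0, 0], [0, 0, 0], [0, 0, 0], [0, 0, 0], [0, 0, 0], [0, 0, 0]]}}

```text
time: 6.95
tool_pos: [629.0, 26.7, 259.0]
tcp_rot: [180.0, 0.0, 118.6]
ft_force: [-0.2, 1.0, -3.3]
finger_gap: 47.1
grip_force: 52.9
```

Call:
{"op": "servo_tool", "data": {"fingers": [0.04, 0.04], "linear": [[0, 0, 0], [0, 0, 0]], "rotation": [[0, 0, 0], [0, 0, 0]]}}

```text
time: 7.15
tool_pos: [629.5, 26.2, 260.1]
tcp_rot: [179.9, 0.1, 118.5]
ft_force: [-0.0, -0.7, -4.6]
finger_gap: 47.5
grip_force: 52.9
```

```bash
python3 -c "
from h import *
go(629.2,27.7,95,118.6)"
```

```text
t 7.15 [629.5  26.2 260.1] [1.7987e+02 8.0000e-02 1.1854e+02] gap 47.5 f [-0.  -0.7 -4.6]
lin [  1.4   0.5 165.1] rot -0.06
```

Call:
{"op": "servo_tool", "data": {"fingers": [0.04, 0.04, 0.04, 0.04, 0.04, 0.04, 0.04, 0.04, 0.04, 0.04], "linear": [[0.001, 0, 0.01], [0.001, 0, 0.03], [0.001, 0, 0.055], [0.001, 0, 0.08], [0.001, 0, 0.105], [0.001, 0, 0.125], [0.001, 0, 0.142], [0.001, 0, 0.155], [0.001, 0, 0.163], [0.001, 0, 0.165]], "rotation": [[0, 0, 0], [0, 0, 0], [0, 0, 0], [0, 0, 0], [0, 0, 0], [0, 0, 0], [0, 0, 0], [0, 0, 0], [0, 0, 0], [0, 0, 0]]}}

```text
time: 8.15
tool_pos: [628.2, 27.3, 92.4]
tcp_rot: [-179.9, -0.0, 118.6]
ft_force: [-0.3, -1.1, -4.0]
finger_gap: 47.5
grip_force: 53.1
```

Call:
{"op": "servo_tool", "data": {"fingers": [0.04, 0.04, 0.04, 0.04], "linear": [[0, 0, 0.002], [0, 0, 0.004], [0, 0, 0.006], [0, 0, 0.006]], "rotation": [[0, 0, 0], [0, 0, 0], [0, 0, 0], [0, 0, 0]]}}

```text
time: 8.55
tool_pos: [628.7, 27.4, 87.5]
tcp_rot: [180.0, 0.0, 118.6]
ft_force: [-0.8, 0.9, -5.2]
finger_gap: 47.6
grip_force: 53.1
```

Call:
{"op": "servo_tool", "data": {"fingers": [0.04, 0.04, 0.04, 0.04, 0.04], "linear": [[0, 0, 0.001], [0, 0, 0.002], [0, 0, 0.003], [0, 0, 0.004], [0, 0, 0.004]], "rotation": [[0, 0, 0], [0, 0, 0], [0, 0, 0], [0, 0, 0], [0, 0, 0]]}}

```text
time: 9.05
tool_pos: [629.0, 27.3, 85.0]
tcp_rot: [180.0, 0.0, 118.6]
ft_force: [-4.5, 0.1, 7.8]
finger_gap: 47.3
grip_force: 54.3
```

Contact felt (+12 N change). Releasing and withdrawing.

Call:
{"op": "servo_tool", "data": {"fingers": [0.05, 0.056, 0.064, 0.068, 0.068], "linear": [[0, 0, 0], [0, 0, 0], [0, 0, 0], [0, 0, 0], [0, 0, 0]], "rotation": [[0, 0, 0], [0, 0, 0], [0, 0, 0], [0, 0, 0], [0, 0, 0]]}}

```text
time: 9.55
tool_pos: [628.5, 27.3, 83.2]
tcp_rot: [-180.0, -0.0, 118.6]
ft_force: [-0.5, -0.9, -0.1]
finger_gap: 67.9
grip_force: 0.0
```

Call:
{"op": "servo_tool", "data": {"fingers": [0.068, 0.068, 0.068, 0.068, 0.068, 0.068, 0.068, 0.068, 0.068, 0.068], "linear": [[0, 0, -0.005], [0, 0, -0.015], [0, 0, -0.03], [0, 0, -0.055], [0, 0, -0.085], [0, 0, -0.12], [0, 0, -0.155], [0, 0, -0.185], [0, 0, -0.205], [0, 0, -0.215]], "rotation": [[0, 0, 0], [0, 0, 0], [0, 0, 0], [0, 0, 0], [0, 0, 0], [0, 0, 0], [0, 0, 0], [0, 0, 0], [0, 0, 0], [0, 0, 0]]}}

```text
time: 10.55
tool_pos: [629.6, 27.3, 303.1]
tcp_rot: [179.7, 0.2, 118.6]
ft_force: [-0.0, -0.8, 0.5]
finger_gap: 68.2
grip_force: 0.0
```

```bash
python3 - <<'E'
from h import *
s=snap('wrist','w3.png'); a=np.radians(118.6); X=np.array([np.sin(a),-np.cos(a)]); Y=np.array([np.cos(a),np.sin(a)]);c0=np.array([629.2,27.7])
hsv=cv2.cvtColor(s['frame'],cv2.COLOR_RGB2HSV); H,S,V=[hsv[...,i].astype(int) for i in range(3)]
m=((H>115)&(H<150)&(S>90)).astype(np.uint8);k,l,q,c=cv2.connectedComponentsWithStats(m)
for i in range(1,k):
    if q[i,4]>100: d=px2w(s,*c[i],125)[:2]-c0; print(q[i],c[i].round(0),'deck xy',(d@X).round(1),(d@Y).round(1))
go(454,-375,300,90)
E
```

```text
[304 150  19  20 280] [313. 159.] deck xy -11.7 39.6
[333 150  19  20 282] [342. 159.] deck xy 9.8 39.6
[304 177  19  20 283] [313. 186.] deck xy -11.7 19.5
[333 177  18  20 281] [342. 186.] deck xy 9.8 19.5
[305 202  18  21 283] [314. 212.] deck xy -11.7 -0.5
[333 202  18  21 295] [341. 212.] deck xy 9.8 -0.5
[305 227  18  22 290] [314. 237.] deck xy -11.7 -20.5
[333 227  18  22 294] [341. 237.] deck xy 9.7 -20.6
[306 250  17  23 312] [314. 262.] deck xy -11.7 -40.9
[333 250  17  23 304] [341. 261.] deck xy 9.8 -40.8
t 10.6 [629.7  27.3 303.5] [179.69   0.19 118.56] gap 67.8 f [-0.2 -0.1  1.8]
lin [-269.4 -346.7    3.5] rot 28.56
```

View pics/w3.png

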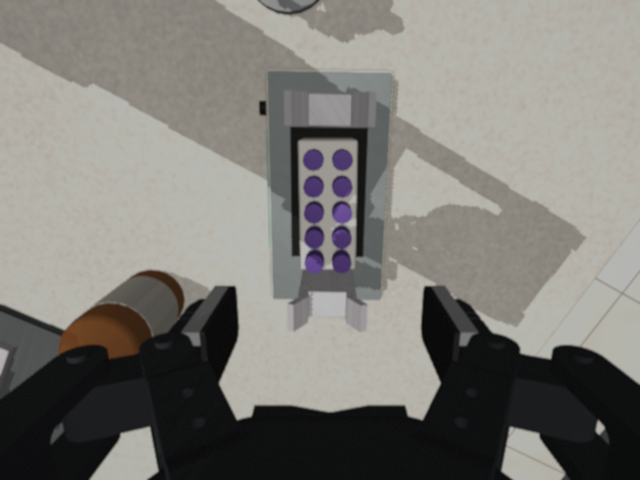

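The rack stands in the middle (caps centred at 328,210), about 1 mm off centre. The fork floors are at (330,110) and (327,304). I'll go to the tray next.

Call:
{"op": "servo_tool", "data": {"fingers": [0.068, 0.068, 0.06, 0.05, 0.05, 0.05, 0.05, 0.05, 0.05, 0.05], "linear": [[-0.008, -0.01, 0], [-0.027, -0.035, 0], [-0.055, -0.071, 0], [-0.084, -0.108, 0], [-0.113, -0.145, 0], [-0.142, -0.183, 0], [-0.17, -0.219, 0], [-0.199, -0.256, 0], [-0.226, -0.291, 0], [-0.247, -0.318, 0]], "rotation": [[0, 0, 1], [0, 0, 4], [0, 0, 7], [0, 0, 10], [0, 0, 13], [0, 0, 16], [0, 0, 19], [0, 0, 22], [0, 0, 25], [0, 0, 28.5]]}}

```text
time: 11.6
tool_pos: [464.4, -343.8, 296.1]
tcp_rot: [-179.8, -0.1, 89.8]
ft_force: [0.4, 0.3, -0.6]
finger_gap: 49.9
grip_force: 0.0
```

```bash
python3 - <<'E'
from h import *
go(454,-375,250,90)
s=dict(np.load('pics/wrist.npz'));a=np.radians(118.6); X=np.array([np.sin(a),-np.cos(a)]); Y=np.array([np.cos(a),np.sin(a)]);c0=np.array([629.2,27.7])
for u,v in((330,94),(330,126),(327,293),(327,315)): d=px2w(s,u,v,131)[:2]-c0; print((d@X).round(1),(d@Y).round(1))
for u,v in((292,127),(367,128),(362,256),(292,255)): d=px2w(s,u,v,45)[:2]-c0; print((d@X).round(1),(d@Y).round(1))
E
```

```text
t 11.6 [ 464.4 -343.8  296.1] [-1.7984e+02 -9.0000e-02  8.9780e+01] gap 49.9 f [ 0.4  0.3 -0.6]
lin [-31.2 -10.3  46.1] rot -0.22
1.0 85.2
1.0 63.6
-1.5 -65.2
-1.5 -84.5
-33.6 62.6
35.7 61.6
33.6 -62.8
-36.7 -61.6
```

Call:
{"op": "servo_tool", "data": {"fingers": [0.05, 0.05, 0.05, 0.05, 0.05, 0.05], "linear": [[-0.015, -0.005, 0.015], [-0.026, -0.008, 0.03], [-0.031, -0.01, 0.042], [-0.031, -0.01, 0.046], [-0.031, -0.01, 0.046], [-0.031, -0.01, 0.046]], "rotation": [[0, 0, 0], [0, 0, 0], [0, 0, 0], [0, 0, 0], [0, 0, 0], [0, 0, 0]]}}

```text
time: 12.2
tool_pos: [458.1, -371.7, 252.6]
tcp_rot: [180.0, 0.0, 90.2]
ft_force: [-0.1, 0.6, 0.7]
finger_gap: 50.2
grip_force: 0.0
```

```bash
python3 - <<'E'
from h import *
s=snap('wrist','w4.png'); go(454,-375,37,90)
print(w2px(s,(454,-375,44)),w2px(s,(454,-275,14)),w2px(s,(454,-475,14)))
E
```

```text
t 12.25 [ 458.2 -372.   253.1] [1.7995e+02 4.0000e-02 9.0150e+01] gap 49.9 f [-0.6 -0.4  0.4]
lin [ -3.   -4.2 216.1] rot 0.15
[324.61023297 208.85326074] [324.97493334  87.02233451] [324.99584921 302.50674118]
```

View pics/w4.png

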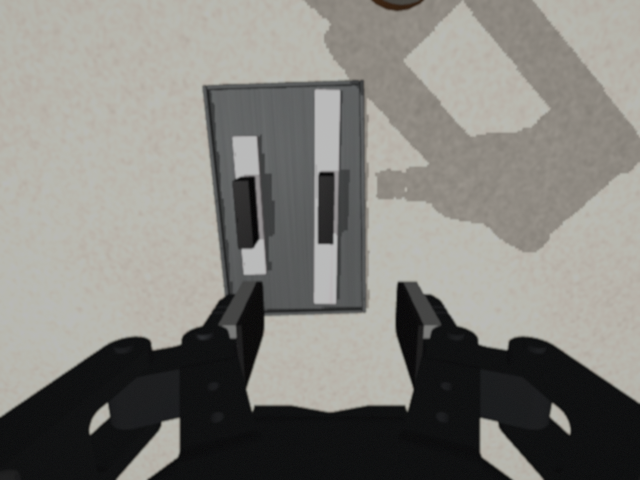

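```bash
python3 - <<'E'
from h import *
s=dict(np.load('pics/wrist.npz')); f=s['frame']; g=f.max(2)
m=np.zeros((480,640),np.uint8); m[80:310,305:350]=(g[80:310,305:350]>180)
k,l,q,c=cv2.connectedComponentsWithStats(m); m=np.isin(l,[i for i in range(1,k) if q[i,4]>100])
v,u=np.nonzero(m); print(u.min(),u.max(),v.min(),v.max())
for rows in((95,160),(255,300)):
    k=(v>=rows[0])&(v<=rows[1]); print(px2w(s,u[k].mean(),v[k].mean(),14).round(1))
print([px2w(s,326.5,x,14).round(1) for x in (v.min(),v.max()+1)])
d=g[165:250,310:345]<50; a,b=np.nonzero(d); print('rib',b.min()+310,b.max()+310,a.min()+165,a.max()+165,px2w(s,np.median(b)+310,a.mean()+165,44).round(1))
E
```

```text
315 338 91 302
[ 455.5 -308.2   14. ]
[ 453.9 -448.8   14. ]
[array([ 455.3, -278.2,   14. ]), array([ 455.5, -475.5,   14. ])]
rib 319 332 173 242 [ 455.2 -373.9   44. ]
```

Call:
{"op": "servo_tool", "data": {"fingers": [0.05, 0.05, 0.05, 0.05, 0.05, 0.05, 0.05, 0.05, 0.05, 0.05], "linear": [[-0.004, -0.003, 0.02], [-0.004, -0.0033, 0.05], [-0.004, -0.0033, 0.09], [-0.004, -0.0033, 0.13], [-0.004, -0.0033, 0.165], [-0.004, -0.0033, 0.19], [-0.004, -0.0033, 0.205], [-0.004, -0.0033, 0.212], [-0.004, -0.0033, 0.215], [-0.004, -0.0033, 0.215]], "rotation": [[0, 0, 0.8], [0, 0, 0.8], [0, 0, 0.8], [0, 0, 0.8], [0, 0, 0.8], [0, 0, 0.8], [0, 0, 0.8], [0, 0, 0.8], [0, 0, 0.8], [0, 0, 0.8]]}}

```text
time: 13.25
tool_pos: [454.8, -377.2, 38.5]
tcp_rot: [179.9, 0.1, 89.3]
ft_force: [-0.2, -0.4, 0.8]
finger_gap: 50.1
grip_force: 0.0
```

Call:
{"op": "servo_tool", "data": {"fingers": [0.04, 0.03, 0.022, 0.016], "linear": [[0, 0, 0], [0, 0, 0], [0, 0, 0], [0, 0, 0]], "rotation": [[0, 0, 0], [0, 0, 0], [0, 0, 0], [0, 0, 0]], "force": 40}}

```text
time: 13.65
tool_pos: [454.2, -376.8, 37.8]
tcp_rot: [180.0, 0.0, 89.3]
ft_force: [1.0, 0.9, -0.3]
finger_gap: 16.1
grip_force: 0.0
```

Call:
{"op": "servo_tool", "data": {"fingers": [0.01, 0.008, 0.008, 0.008, 0.008], "linear": [[0, 0, 0], [0, 0, 0], [0, 0, 0], [0, 0, 0], [0, 0, 0]], "rotation": [[0, 0, 0], [0, 0, 0], [0, 0, 0], [0, 0, 0], [0, 0, 0]], "force": 60}}

```text
time: 14.15
tool_pos: [454.3, -376.9, 37.8]
tcp_rot: [180.0, 0.0, 89.3]
ft_force: [-0.7, -0.0, 5.3]
finger_gap: 12.4
grip_force: 59.6
```

Rib gripped. Lifting.

Call:
{"op": "servo_tool", "data": {"fingers": [0.008, 0.008, 0.008, 0.008, 0.008, 0.008, 0.008, 0.008, 0.008, 0.008], "linear": [[0, 0, -0.005], [0, 0, -0.02], [0, 0, -0.045], [0, 0, -0.08], [0, 0, -0.12], [0, 0, -0.16], [0, 0, -0.2], [0, 0, -0.235], [0, 0, -0.258], [0, 0, -0.27]], "rotation": [[0, 0, 0], [0, 0, 0], [0, 0, 0], [0, 0, 0], [0, 0, 0], [0, 0, 0], [0, 0, 0], [0, 0, 0], [0, 0, 0], [0, 0, 0]]}}

```text
time: 15.15
tool_pos: [454.5, -377.1, 311.3]
tcp_rot: [179.8, 0.2, 89.3]
ft_force: [-0.2, 0.0, -1.1]
finger_gap: 12.7
grip_force: 58.7
```

```bash
python3 - <<'E'
from h import *
go(629.1,27.4,300,117.6)
s=snap('wrist','w5.png')
E
```

```text
t 15.15 [ 454.5 -377.1  311.3] [179.81   0.18  89.25] gap 12.7 f [-0.2  0.  -1.1]
lin [406.7 169.3  11.3] rot -28.35
```

View pics/w5.png

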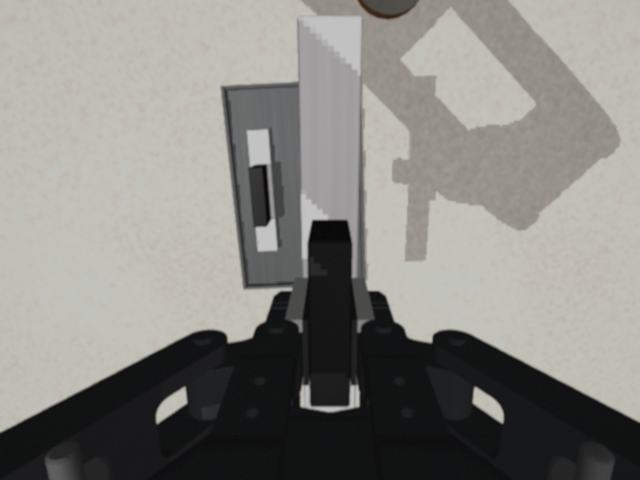

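The bar is held straight, its far end at (329,16) and the short bar still in the tray at (263,190). I'll check its offset in the hand.

```bash
python3 - <<'E'
from h import *
s=dict(np.load('pics/wrist.npz')); st=r.sense(); z=st['tool_pos'][2]-33.8+10
a=np.radians(st['tcp_rot'][2]); x=np.array([np.cos(a),np.sin(a)]); y=np.array([np.sin(a),-np.cos(a)])
for u,v,zz in((298,16.5,z),(360.5,16.5,z),(302,200,z),(362,200,z),(315,221,z+30),(346,221,z+30)):
    d=px2w(s,u,v,zz)[:2]-st['tool_pos'][:2]; print('tool x,y',(d@x).round(1),(d@y).round(1))
E
```

```text
tool x,y 99.4 -10.5
tool x,y 99.4 10.2
tool x,y 37.9 -10.3
tool x,y 37.9 12.0
tool x,y 37.1 -4.5
tool x,y 37.1 4.7
```

Call:
{"op": "servo_tool", "data": {"fingers": [0.008, 0.008, 0.008, 0.008, 0.008, 0.008, 0.008, 0.008, 0.008, 0.008], "linear": [[0.008, 0.003, 0], [0.03, 0.012, 0], [0.065, 0.027, 0], [0.105, 0.044, 0], [0.145, 0.06, 0], [0.19, 0.079, 0], [0.23, 0.096, 0], [0.27, 0.112, 0], [0.31, 0.129, 0], [0.345, 0.144, 0]], "rotation": [[0, 0, -1], [0, 0, -4], [0, 0, -7], [0, 0, -10], [0, 0, -13], [0, 0, -16], [0, 0, -19], [0, 0, -22], [0, 0, -25], [0, 0, -28.3]]}}

```text
time: 16.2
tool_pos: [601.8, -30.5, 304.4]
tcp_rot: [-179.8, -0.2, 117.8]
ft_force: [0.7, -0.6, -1.3]
finger_gap: 12.9
grip_force: 58.7
```

```bash
python3 - <<'E'
from h import *
go(629.1,27.4,260,117.6)
E
```

```text
t 16.2 [601.8 -30.5 304.4] [-1.7981e+02 -1.6000e-01  1.1778e+02] gap 12.9 f [ 0.7 -0.6 -1.3]
lin [38.5 51.1 44.4] rot 0.18
```

Call:
{"op": "servo_tool", "data": {"fingers": [0.008, 0.008, 0.008, 0.008, 0.008, 0.008, 0.008], "linear": [[0.018, 0.024, 0], [0.03, 0.04, 0.01], [0.036, 0.048, 0.025], [0.0385, 0.051, 0.038], [0.0385, 0.051, 0.044], [0.0385, 0.051, 0.044], [0.0385, 0.051, 0.044]], "rotation": [[0, 0, 0], [0, 0, 0], [0, 0, 0], [0, 0, 0], [0, 0, 0], [0, 0, 0], [0, 0, 0]]}}

```text
time: 16.9
tool_pos: [629.6, 23.2, 263.4]
tcp_rot: [-180.0, 0.0, 117.5]
ft_force: [0.3, 0.1, -1.3]
finger_gap: 12.9
grip_force: 58.7
```

```bash
python3 - <<'E'
from h import *
go(629.1,27.4,175,117.6)
s=snap('wrist','w6.png')
E
```

```text
t 16.9 [629.6  23.2 263.4] [-1.7998e+02  1.0000e-02  1.1749e+02] gap 12.9 f [ 0.3  0.1 -1.3]
lin [ 4.   1.5 88.4] rot -0.11
```

View pics/w6.png

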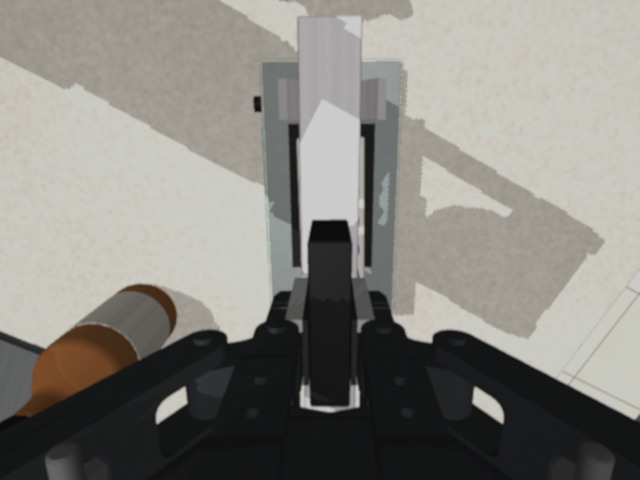

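Call:
{"op": "servo_tool", "data": {"fingers": [0.008, 0.008, 0.008, 0.008, 0.008, 0.008, 0.008, 0.008], "linear": [[0.003, 0.001, 0.01], [0.004, 0.0015, 0.025], [0.004, 0.0015, 0.045], [0.004, 0.0015, 0.06], [0.004, 0.0015, 0.07], [0.004, 0.0015, 0.075], [0.004, 0.0015, 0.075], [0.004, 0.0015, 0.075]], "rotation": [[0, 0, 0], [0, 0, 0], [0, 0, 0], [0, 0, 0], [0, 0, 0], [0, 0, 0], [0, 0, 0], [0, 0, 0]]}}

```text
time: 17.75
tool_pos: [629.8, 28.4, 189.1]
tcp_rot: [179.9, 0.0, 117.6]
ft_force: [-0.2, -0.3, -1.6]
finger_gap: 13.0
grip_force: 58.8
```

```bash
python3 - <<'E'
from h import *
s=dict(np.load('pics/wrist.npz')); a=np.radians(117.6); X=np.array([np.sin(a),-np.cos(a)])
for u in(278,386): print((px2w(s,u,100,154)[:2]-[629.1,27.4])@X)
go(629.1,27.4,164.5,117.6)
E
```

```text
-30.333755765782143
29.477317099976954
t 17.75 [629.8  28.4 189.1] [1.7994e+02 3.0000e-02 1.1756e+02] gap 13.0 f [-0.2 -0.3 -1.6]
lin [-0.6 -1.1 24.6] rot -0.04
```

Fork tips measured at -30.3 and +29.5 mm, so the lateral aim is right. Lowering into the slots.

Call:
{"op": "servo_tool", "data": {"fingers": [0.008, 0.008, 0.008, 0.008, 0.008, 0.008, 0.008, 0.008], "linear": [[-0.0005, -0.001, 0.003], [-0.0005, -0.001, 0.007], [-0.0005, -0.001, 0.011], [-0.0005, -0.001, 0.015], [-0.0005, -0.001, 0.018], [-0.0005, -0.001, 0.02], [-0.0005, -0.001, 0.021], [-0.0005, -0.001, 0.021]], "rotation": [[0, 0, 0], [0, 0, 0], [0, 0, 0], [0, 0, 0], [0, 0, 0], [0, 0, 0], [0, 0, 0], [0, 0, 0]]}}

```text
time: 18.55
tool_pos: [628.7, 27.5, 167.1]
tcp_rot: [-180.0, -0.0, 117.6]
ft_force: [0.4, -0.7, -1.1]
finger_gap: 12.8
grip_force: 58.8
```

Call:
{"op": "servo_tool", "data": {"fingers": [0.008, 0.008, 0.008, 0.008], "linear": [[0, 0, 0.001], [0, 0, 0.002], [0, 0, 0.003], [0, 0, 0.003]], "rotation": [[0, 0, 0], [0, 0, 0], [0, 0, 0], [0, 0, 0]]}}

```text
time: 18.95
tool_pos: [628.9, 27.5, 164.8]
tcp_rot: [180.0, 0.0, 117.6]
ft_force: [-1.2, 0.5, 1.8]
finger_gap: 12.9
grip_force: 59.1
```

Contact is just starting at z 164.8. A touch more, then release and withdraw.

Call:
{"op": "servo_tool", "data": {"fingers": [0.008, 0.008, 0.008], "linear": [[0, 0, 0.0007], [0, 0, 0.001], [0, 0, 0.001]], "rotation": [[0, 0, 0], [0, 0, 0], [0, 0, 0]]}}

```text
time: 19.25
tool_pos: [629.0, 27.5, 164.8]
tcp_rot: [180.0, 0.0, 117.6]
ft_force: [-5.5, -0.5, 8.6]
finger_gap: 13.1
grip_force: 60.2
```

Call:
{"op": "servo_tool", "data": {"fingers": [0.014, 0.018, 0.026, 0.036, 0.045, 0.045, 0.045], "linear": [[0, 0, 0], [0, 0, 0], [0, 0, 0], [0, 0, 0], [0, 0, 0], [0, 0, 0], [0, 0, 0]], "rotation": [[0, 0, 0], [0, 0, 0], [0, 0, 0], [0, 0, 0], [0, 0, 0], [0, 0, 0], [0, 0, 0]]}}

```text
time: 19.95
tool_pos: [628.7, 27.5, 163.2]
tcp_rot: [-180.0, -0.0, 117.6]
ft_force: [0.5, -0.0, 0.5]
finger_gap: 44.9
grip_force: 0.0
```

Call:
{"op": "servo_tool", "data": {"fingers": [0.045, 0.045, 0.045, 0.045, 0.045, 0.045, 0.045, 0.045, 0.045, 0.045], "linear": [[0, 0, -0.005], [0, 0, -0.015], [0, 0, -0.03], [0, 0, -0.05], [0, 0, -0.075], [0, 0, -0.1], [0, 0, -0.12], [0, 0, -0.135], [0, 0, -0.14], [0, 0, -0.14]], "rotation": [[0, 0, 0], [0, 0, 0], [0, 0, 0], [0, 0, 0], [0, 0, 0], [0, 0, 0], [0, 0, 0], [0, 0, 0], [0, 0, 0], [0, 0, 0]]}}

```text
time: 20.95
tool_pos: [629.1, 27.5, 304.5]
tcp_rot: [179.9, 0.1, 117.6]
ft_force: [0.1, 0.1, 0.5]
finger_gap: 44.9
grip_force: 0.0
```

```bash
python3 - <<'E'
from h import *
go(629.1,27.4,164.5,117.6)
s=snap('wrist','w7.png')
a=np.radians(117.6); X=np.array([np.sin(a),-np.cos(a)]); Y=np.array([np.cos(a),np.sin(a)]); c=np.array([629.1,27.4])
for x,y in((-11,100),(11,100),(-11,-100),(11,-100)): print(w2px(s,[*(c+x*X+y*Y),141]).round(1))
t=snap('scene'); b=cv2.resize(t['frame'][225:345,240:400],None,fx=3,fy=3,interpolation=cv2.INTER_CUBIC)
o=np.zeros((480,640+0,3),np.uint8); cv2.imwrite('pics/c3.png',np.vstack([cv2.resize(s['frame'],(480,360)),b[:240*1]])[...,::-1])
E
```

```text
t 20.95 [629.1  27.5 304.5] [1.7991e+02 5.0000e-02 1.1756e+02] gap 44.9 f [0.1 0.1 0.5]
lin [-1.0e-01 -1.0e-01  1.4e+02] rot -0.04
[313.2  71.3]
[346.   71.3]
[316.  338.9]
[343.5 338.8]
```

View pics/c3.png

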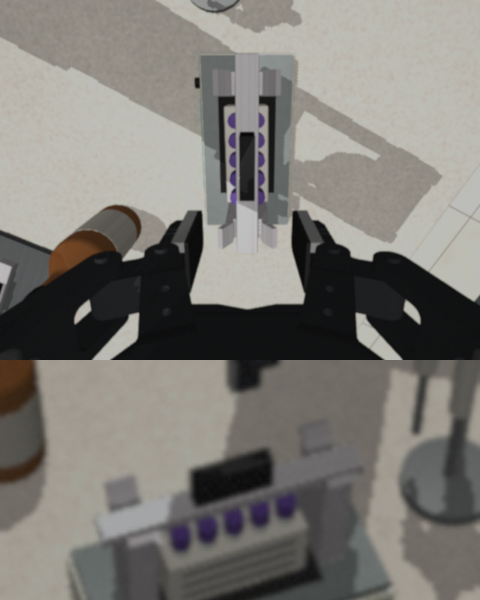

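The picture shows the bar lying level in both forks over the rack. In the wrist half its ends are at (247,54) and (247,253), matching the predicted ends within 1–2 px. The robot is clear.

```bash
python3 -c "
from bench import r
print(r.hand_in())"
```

```text
the job is handed in; nothing more can be done
None
```

The job is handed in: the rack measured about 1 mm off centre on the mat, the long bar lies level in both forks with its ends within about 1–2 mm of the target, and the bystanders and short bar were not touched; no verdict came back.

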